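Un-nest the washed sample cups into their drying rows and set the dryer

ROBOT

A 6-joint arm with a two-finger parallel gripper is mounted at the origin on the work surface. World frame = base frame: x ahead of the robot, y to its left, z up, the work surface at z = 0. Lengths are in mm, angles in rad, forces in N, time in s.
With the tool pointing down it reaches from about 350 to 850 mm from the base axis. Payload 8.1 kg.
Tool frame: the origin (TCP) lies midway between the tips of the shut fingers; the grasp point (between the pads) lies 19 mm behind it; z points along the fingers, y is the line along which they close (so a half turn about z gives the same grasp; the last joint's range is limited). The gripper opens to 93 mm and grips with 3 to 60 N. Pads are 15 mm wide; open, the fingers measure 128 mm over their backs; the gripper's body (75 mm by 188 mm) begins 65 mm behind the grasp point.
Start: joints at [-1.217, 0.13, 1.488, -0, 1.523, -0.085], TCP at [254.932, -543.153, 218.635] pointing down, gripper open.
Joint ranges: [-2.96, 2.96], [-0.89, 2.26], [0.02, 2.5], [-1.34, 4.48], [0, 2.73], [-2.66, 2.66]. Speed limits (rad/s): [2.39, 2.39, 2.79, 3.14, 3.14, 3.14].

INTERFACE

Orientations are given as a 3x3 rotation matrix whose columns are the frame's x, y, z axes.
In Python, from cell import ctrl gives the robot as it stands.
- The arm moves only by the tool apply_moves, never from a script. Its argument "commands" is a list of rows, each a list of 6 numbers: the shift along the tool's x, y, z each as a share of 3 cm, from -1 to 1, then the turn, a rotation vector about the tool's x, y, z each as a share of 5 degrees, from -1 to 1. A call has 1 to 10 rows; each row shifts and turns the commanded pose from where the row before left it, along the tool's axes as they then stand; what a row does not reach is not made up. A row lasts 1/8 s, in which the tool goes at most 62.5 mm and 10.7 degrees, less where a joint would pass 70% of its speed; a pose out of reach is approached as far as the arm can. A call with a number of a shift or a turn outside -1 to 1 is refused whole. A call with a gripper value outside its range is refused whole. "gripper" is the finger opening in mm, from 0 to 93, set as the call begins (left out, the last holds). The fingers move at their own pace and stop on an object; "grip_force" is the grip in N (left out, the last holds). Time passes only in rows, so rows that do not move let the fingers close. It gives the time, the measured TCP pose, the force, the opening and the grip force at its end, in the units of the state.
- ctrl.sense(): the state, without advancing time (a new reading comes with each control period).
- ctrl.get_image(name): name is "scene" or "top"; returns a dict with "pixels" (420x560x3 uint8, red, green, blue), "range_z" (420x560 float32, mm along the optical axis (not along the pixel's ray), 0 where there is no reading), "fovy" (degrees; the focal length in pixels is half the picture's height over the tangent of half this angle, whatever the lens; pixels are square), "cx", "cy" (the principal point, pixels), "R" (3x3) and "t" (3): a world point X has camera coordinates R X + t. Camera axes: x right, y down, z forward; pixel columns grow to the right and rows downward; lengths in mm; the calibration is good to about 2 mm. A picture is of the moment at which its call begins.
- ctrl.sign_off(): hands the job in; it is judged then, once.
The state is a dict: "time_s": time; "qpos": joint angles; "dq": joint speeds; "effort": joint torques, N m; "tool_pos": TCP position; "eef_rot": TCP orientation; "contact_force": force on the tool from outside, world axes, zero at the start; "torque": the same for the moment, N m; "width": opening from 0.0 (shut) to 1.0 (fully open); "gripper_force": force on a finger pad.
Only numpy, scipy, OpenCV 4.12 (cv2) and the standard library are available. Lean on these libraries where they do the work, as an engineer would, in place of code of your own. Each camera call takes 0.05 s, during which the arm holds its last target. There are 200 camera calls.

TASK

Pull the nested steel sample cups apart and stand every cup upright on the drying board, wholly on the row strip of its own size (wide cups on the widest strip, tall narrow ones on the narrowest), none left inside another. Only when all of them stand in their rows, slide the dryer's fader along its track until the middle of its grip is level with the small dark steel pointer beside the track, and leave it there. Do not knock over the brown jar that stands near the cups.

Things in the scene. Friction and masses are not known exactly. Their poses are not given: they have to be found in the camera images.
- large_A: wide, low straight-sided open steel sample cup (large), 68 mm outside diameter, 54 mm high, wall 3 mm, bottom 4 mm thick; starts in the first nest, may be absent. Origin: centre of its underside, z axis up through its mouth. A cup nested in a larger one stands loosely on that one's inner floor (its origin 4 mm higher, 5 mm of play all round, 13 mm for a small cup directly in a large one) and its rim stands above the outer rim. 40 to 130 g
- medium_A: middle-sized straight-sided open steel sample cup (medium), 52 mm outside diameter, 80 mm high, wall 3 mm, bottom 4 mm thick; starts in the first nest, may be absent. Origin: centre of its underside, z axis up through its mouth. A cup nested in a larger one stands loosely on that one's inner floor (its origin 4 mm higher, 5 mm of play all round, 13 mm for a small cup directly in a large one) and its rim stands above the outer rim. 40 to 130 g
- small_A: narrow, tall straight-sided open steel sample cup (small), 36 mm outside diameter, 104 mm high, wall 3 mm, bottom 4 mm thick; starts in the first nest, may be absent. Origin: centre of its underside, z axis up through its mouth. A cup nested in a larger one stands loosely on that one's inner floor (its origin 4 mm higher, 5 mm of play all round, 13 mm for a small cup directly in a large one) and its rim stands above the outer rim. 40 to 130 g
- large_B: wide, low straight-sided open steel sample cup (large), 68 mm outside diameter, 54 mm high, wall 3 mm, bottom 4 mm thick; starts in the second nest, may be absent. Origin: centre of its underside, z axis up through its mouth. A cup nested in a larger one stands loosely on that one's inner floor (its origin 4 mm higher, 5 mm of play all round, 13 mm for a small cup directly in a large one) and its rim stands above the outer rim. 40 to 130 g
- medium_B: middle-sized straight-sided open steel sample cup (medium), 52 mm outside diameter, 80 mm high, wall 3 mm, bottom 4 mm thick; starts in the second nest, may be absent. Origin: centre of its underside, z axis up through its mouth. A cup nested in a larger one stands loosely on that one's inner floor (its origin 4 mm higher, 5 mm of play all round, 13 mm for a small cup directly in a large one) and its rim stands above the outer rim. 40 to 130 g
- small_B: narrow, tall straight-sided open steel sample cup (small), 36 mm outside diameter, 104 mm high, wall 3 mm, bottom 4 mm thick; starts in the second nest, may be absent. Origin: centre of its underside, z axis up through its mouth. A cup nested in a larger one stands loosely on that one's inner floor (its origin 4 mm higher, 5 mm of play all round, 13 mm for a small cup directly in a large one) and its rim stands above the outer rim. 40 to 130 g
- medium_C: middle-sized straight-sided open steel sample cup (medium), 52 mm outside diameter, 80 mm high, wall 3 mm, bottom 4 mm thick; starts in the third nest (medium and small only), may be absent. Origin: centre of its underside, z axis up through its mouth. A cup nested in a larger one stands loosely on that one's inner floor (its origin 4 mm higher, 5 mm of play all round, 13 mm for a small cup directly in a large one) and its rim stands above the outer rim. 40 to 130 g
- small_C: narrow, tall straight-sided open steel sample cup (small), 36 mm outside diameter, 104 mm high, wall 3 mm, bottom 4 mm thick; starts in the third nest (medium and small only), may be absent. Origin: centre of its underside, z axis up through its mouth. A cup nested in a larger one stands loosely on that one's inner floor (its origin 4 mm higher, 5 mm of play all round, 13 mm for a small cup directly in a large one) and its rim stands above the outer rim. 40 to 130 g
- large_row: fixed grey row strip for the large cups, 260 x 96 x 4 mm thick, flat without lips, on the white drying board; 2 dark circles of the cup's diameter are printed along its middle at x = -60, 60 mm as a hint (any spot on the strip will do). Origin: centre of its underside, x axis along the strip, y across it; its top is 4 mm above the origin. The strips lie side by side about 95 mm apart; which is where varies, the widths (96, 78, 60 mm) tell them apart
- medium_row: fixed grey row strip for the medium cups, 260 x 78 x 4 mm thick, flat without lips, on the white drying board; 3 dark circles of the cup's diameter are printed along its middle at x = -90, 0, 90 mm as a hint (any spot on the strip will do). Origin: centre of its underside, x axis along the strip, y across it; its top is 4 mm above the origin. The strips lie side by side about 95 mm apart; which is where varies, the widths (96, 78, 60 mm) tell them apart
- small_row: fixed grey row strip for the small cups, 260 x 60 x 4 mm thick, flat without lips, on the white drying board; 3 dark circles of the cup's diameter are printed along its middle at x = -90, 0, 90 mm as a hint (any spot on the strip will do). Origin: centre of its underside, x axis along the strip, y across it; its top is 4 mm above the origin. The strips lie side by side about 95 mm apart; which is where varies, the widths (96, 78, 60 mm) tell them apart
- console: fixed white fader console, 75 x 190 x 14 mm high. Origin: centre of its underside; the fader's track runs along its y axis through the middle of its top
- fader (a joint): the fader: travel in m along the console's +y, from 0 (its -y end) to 0.120; friction about 1.5 N, stays where it is left
- fader_top (a point): centre of the top of the fader's black upright grip, 28 mm (across the track) x 20 mm (along it) x 40 mm high, a white line across its top; 40 mm above the grip's foot, which is just above the console's top
- pointer: small dark steel pointer tab (up to 6 mm high, about 20 mm long) fixed on top of the console beside the track, 28 mm from its middle line. Origin: on its underside at its middle; its y axis runs along the track, and its tongue points across it along its +x at the position wanted
- jar: bystander: closed brown glass jar, 60 mm diameter, 75 mm high. Origin: centre of its underside
Not all that is in view belongs to the job. Leave any green look-alike of the medium_A alone. What is shaped like the large_A but pink is not meant.

How it is judged:
By the outcome, as a careful person would: the job done as asked, in the order asked, and still so for the second after the job is handed in, with the robot touching nothing.
Of large_A, medium_A, small_A, large_B, medium_B, small_B, medium_C, small_C only 5 to 7 are there at a start; the rules pass over those that are not, and their reading is None.
At some moment in a run one of large_A, large_B may be knocked a few centimetres aside while the robot is not near it.
It also fails if it takes over 210 s, if anything falls off the work surface, if the arm or the gripper's body presses on something with over 40 N, if the wrist force passes 120 N, or if a joint passes its speed limit or range.

## Working session

There is one attempt and no reset: what is moved stays moved. The work goes in short steps, Python scripts to look and compute and a tool call to move; the robot and the scene stay as the last step left them, time stands still between calls to the robot, and variables do not carry over. Pictures are saved under pics/ and viewed, at most 14 in all, crops included, and the job is handed in when it is done.

Besides the shell and the picture viewer there is one more tool, called after ">>>" as name(argument=value, ...), one argument or row to a line, values as JSON. apply_moves: Moves the arm, as the interface text tells. Its arguments: {"type":"object","properties":{"commands":{"type":"array"},"gripper":{"type":"number"},"grip_force":{"type":"number"}},"required":["commands"]}

```bash
mkdir -p pics; ls; cat > h.py <<'E'
import numpy as np, cv2
from cell import ctrl
def cap(n):
    d=ctrl.get_image(n); return d
def save(d,name,crop=None,sc=1):
    im=d['pixels'][:,:,::-1]
    if crop: u0,v0,u1,v1=crop; im=im[v0:v1,u0:u1]
    cv2.imwrite('pics/'+name,cv2.resize(np.ascontiguousarray(im),None,fx=sc,fy=sc,interpolation=cv2.INTER_CUBIC))
def world(d):
    h,w=d['range_z'].shape; f=h/2/np.tan(np.radians(d['fovy'])/2)
    u,v=np.meshgrid(np.arange(w),np.arange(h)); z=d['range_z'].astype(float)
    P=np.stack([(u-d['cx'])/f*z,(v-d['cy'])/f*z,z],-1)
    W=(P-np.array(d['t']))@np.array(d['R']); W[z==0]=np.nan
    return W
E
python3 - <<'E'
from h import *
for n in('top','scene'):
    d=cap(n); save(d,n+'0.png',sc=1.4); np.savez(n+'0.npz',W=world(d),im=d['pixels']); print(n,d['fovy'],d['t'],(-np.array(d['R']).T@d['t']).round())
s=ctrl.sense(); print(s['tool_pos'],s['eef_rot'],s['time_s'])
E
```

```text
pics
top 44.404293212621916 [ -17.64798238  471.88083218 1056.27384852] [ 412.  -46. 1080.]
scene 55.61483098355021 [-248.62668068 -307.23367042 1041.99880333] [ 809. -272.  716.]
[ 254.77348663 -542.67896016  217.6995436 ] [[ 9.05250594e-01  4.24877692e-01 -5.56436482e-04]
 [ 4.24878034e-01 -9.05249344e-01  1.51051930e-03]
 [ 1.38072194e-04 -1.60381613e-03 -9.99998704e-01]] 0.1
```

View pics/top0.png

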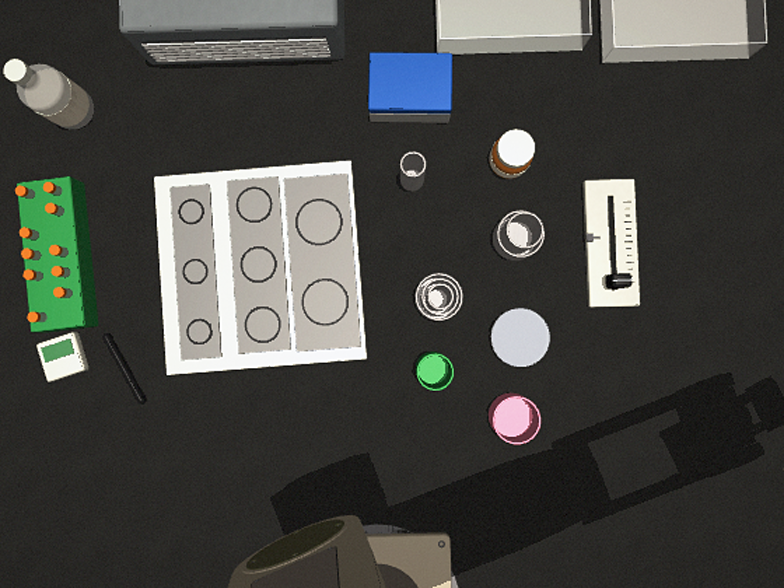

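View pics/scene0.png

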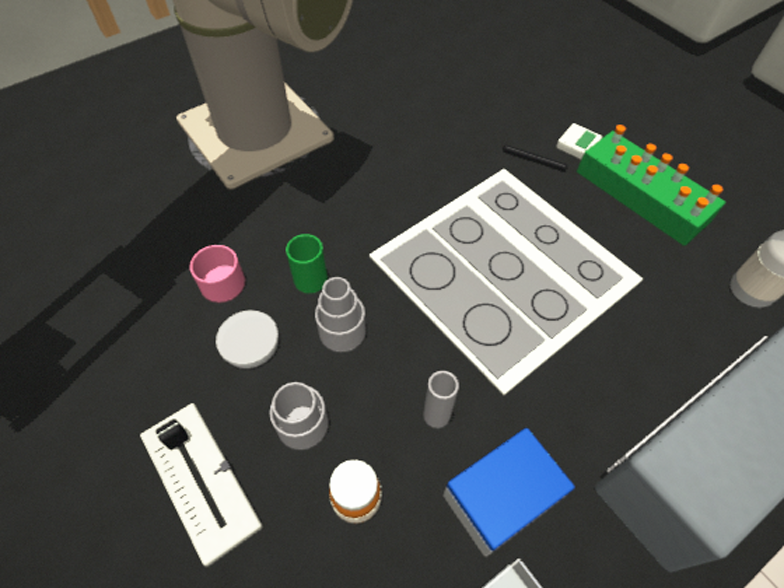

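Top view (1.4x scale): nest of 3 at (439,297), nest of large+medium at (518,233), lone small at (412,168), brown jar (515,150), console (610,243), green cup (435,372) and pink cup (515,418) are decoys; strips small/medium/large at x≈195/258/322. Measuring and confirming in a crop.

```bash
python3 - <<'E'
from h import *
from scipy.optimize import least_squares
z=np.load('top0.npz'); W=z['W']; im=z['im']
def fit(c,zlo,zhi,r,rad=45):
    u,v=int(c[0]/1.4),int(c[1]/1.4); w=W[v-rad:v+rad,u-rad:u+rad].reshape(-1,3)
    p=w[(w[:,2]>zlo)&(w[:,2]<zhi)]
    c0=W[v,u,:2]
    p=p[np.hypot(*(p[:,:2]-np.nanmedian(p[:,:2],0)).T)<r+15]
    s=least_squares(lambda q:np.hypot(p[:,0]-q[0],p[:,1]-q[1])-r,np.median(p[:,:2],0),loss='soft_l1')
    return s.x.round(1),len(p),np.median(p[:,2]).round(1),np.abs(s.fun).mean().round(1)
for n,c,a,b,r in [('nest1 small',(436,290),106,122,16.5),('n1 med',(439,297),79,92,24.5),('n1 large',(439,297),49,58,32.5),('n2 med',(518,233),78,92,24.5),('n2 large',(518,233),49,58,32.5),('small lone',(412,160),98,110,16.5),('jar',(515,145),70,82,20),('green',(435,372),75,85,24.5),('pink',(515,418),48,58,32.5),('disc',(520,337),3,40,20)]:
    print(n,*fit(c,a,b,r))
for n,c in dict(S1=(191,211),S2=(195,271),S3=(199,331),M1=(254,204),M2=(259,264),M3=(262,324),L1=(319,221),L2=(325,301),con1=(585,181),con2=(634,180),con3=(590,306),con4=(639,304),fader=(617,281),ptr=(590,238)).items():
    u,v=int(c[0]/1.4),int(c[1]/1.4); print(n,np.nanmedian(W[v-1:v+2,u-1:u+2].reshape(-1,3),0).round(1))
a=im[120:225,400:470,::-1];b=im[100:235,285:400,::-1]
a=cv2.resize(a,(400,600),interpolation=3); b=cv2.resize(b,(400,470),interpolation=3)
o=np.zeros((600,800,3),np.uint8); o[:,:400]=a;o[:470,400:]=b; cv2.imwrite('pics/c1.png',o)
E
```

```text
nest1 small [452.8 -97.5] 91 113.0 0.8
n1 med [453.9 -98.3] 142 84.8 1.7
n1 large [455.1 -98.4] 181 54.5 2.0
n2 med [ 543.3 -218.1] 154 84.3 0.9
n2 large [ 542.  -217.7] 172 54.0 2.9
small lone [634.7 -65.6] 101 104.2 0.8
jar [ 660.9 -211.6] 567 75.9 5.3
green [350.6 -88.8] 129 80.3 0.8
pink [ 278.8 -202.7] 189 53.9 0.9
disc [ 394.6 -215.7] 922 20.8 7.7
S1 [595.2 266.6  14.8]
S2 [504.4 260.9  15.1]
S3 [414.9 255.9  14.3]
M1 [603.3 172.5  13.9]
M2 [512.6 164.9  14. ]
M3 [423.  162.2  14.3]
L1 [575.5  76.   13.2]
L2 [453.8  67.6  14.6]
con1 [ 624.2 -322.7    6.3]
con2 [ 624.2 -397.1    2.3]
con3 [ 438.  -323.5   10.3]
con4 [ 438.3 -394.3   12.2]
fader [ 471.7 -350.7   55. ]
ptr [ 536.6 -324.6   20. ]
```

View pics/c1.png

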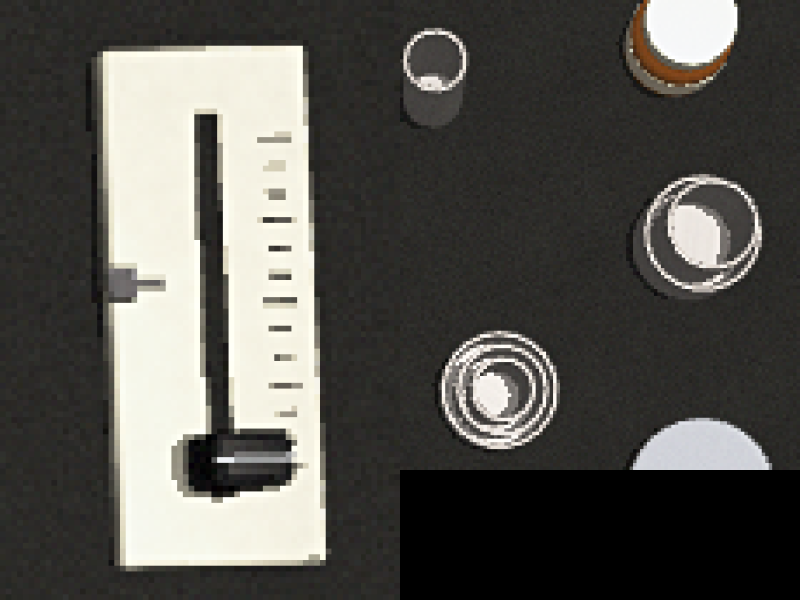

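Crop confirms: console with fader low, pointer at left edge; steel lone small, steel large+medium nest, steel triple nest (others are green/pink decoys). Six cups total. First aligning the tool with world axes and heading over the triple nest.

>>> apply_moves(
  commands=[
    [0, 0, 0, 0, 0, 1],
    [0, 0, 0, 0, 0, 1],
    [0, 0, 0, 0, 0, 1],
    [0, 0, 0, 0, 0, 1],
    [0, 0, 0, 0, 0, 1],
    [0.44, -1, 0, 0, 0, 0],
    [0.44, -1, 0, 0, 0, 0],
    [0.44, -1, 0, 0, 0, 0],
    [0.44, -1, 0, 0, 0, 0],
    [0.44, -1, 0, 0, 0, 0],
  ],
  gripper=93,
  grip_force=15,
)

```text
time_s: 1.35
tool_pos: [320.7, -391.7, 218.2]
eef_rot: [[1.0, 0.002, -0.0], [0.002, -1.0, 0.001], [-0.0, -0.001, -1.0]]
contact_force: [0.5, 0.1, 1.0]
width: 0.998
gripper_force: 0.0
```

>>> apply_moves(
  commands=[
    [0.44, -0.98, 0, 0, 0, 0],
    [0.44, -0.98, 0, 0, 0, 0],
    [0.44, -0.98, 0, 0, 0, 0],
    [0.44, -0.98, 0, 0, 0, 0],
    [0.44, -0.98, 0, 0, 0, 0],
    [0.44, -0.98, 0, 0, 0, 0],
    [0.44, -0.98, 0, 0, 0, 0],
    [0.44, -0.98, 0, 0, 0, 0],
    [0.44, -0.98, 0, 0, 0, 0],
    [0.44, -0.98, 0, 0, 0, 0],
  ],
)

```text
time_s: 2.6
tool_pos: [451.9, -97.6, 218.3]
eef_rot: [[1.0, 0.002, -0.001], [0.002, -1.0, 0.0], [-0.001, -0.0, -1.0]]
contact_force: [0.3, 0.2, -0.3]
width: 1.003
gripper_force: 0.0
```

>>> apply_moves(
  commands=[
    [0, 0, 1, 0, 0, 0],
    [0, 0, 1, 0, 0, 0],
    [0, 0, 1, 0, 0, 0],
    [0, 0, 0.8, 0, 0, 0],
    [0, 0, 0.4, 0, 0, 0],
    [0, 0, 0, 0, 0, 0],
  ],
)

```text
time_s: 3.35
tool_pos: [451.1, -98.4, 91.9]
eef_rot: [[1.0, 0.002, -0.002], [0.002, -1.0, 0.001], [-0.002, -0.001, -1.0]]
contact_force: [-0.4, -0.1, -0.7]
width: 1.001
gripper_force: 0.0
```

>>> apply_moves(
  commands=[
    [0, 0, 0, 0, 0, 0],
    [0, 0, 0, 0, 0, 0],
    [0, 0, 0, 0, 0, 0],
    [0, 0, 0, 0, 0, 0],
    [0, 0, 0, 0, 0, 0],
    [0, 0, 0, 0, 0, 0],
  ],
  gripper=25,
  grip_force=20,
)

```text
time_s: 4.1
tool_pos: [451.8, -98.7, 92.6]
eef_rot: [[1.0, 0.002, -0.0], [0.002, -1.0, -0.0], [-0.0, 0.0, -1.0]]
contact_force: [-0.1, 0.2, -0.1]
width: 0.407
gripper_force: 0.0
```

>>> apply_moves(
  commands=[
    [0, 0, 0, 0, 0, 0],
    [0, 0, 0, 0, 0, 0],
    [0, 0, 0, 0, 0, 0],
    [0, 0, 0, 0, 0, 0],
    [0, 0, -0.3, 0, 0, 0],
    [0, 0, -0.5, 0, 0, 0],
    [0, 0, -0.7, 0, 0, 0],
    [0, 0, -0.9, 0, 0, 0],
    [0, 0, -0.9, 0, 0, 0],
    [0, 0, -0.7, 0, 0, 0],
  ],
)

```text
time_s: 5.35
tool_pos: [452.4, -98.8, 215.4]
eef_rot: [[1.0, 0.002, 0.002], [0.002, -1.0, -0.001], [0.002, 0.001, -1.0]]
contact_force: [0.6, 0.5, -0.4]
width: 0.369
gripper_force: 20.0
```

>>> apply_moves(
  commands=[
    [-0.1, -0.6, 0, 0, 0, 0],
    [-0.1, -1, 0, 0, 0, 0],
    [-0.1, -1, 0, 0, 0, 0],
    [-0.1, -1, 0, 0, 0, 0],
    [-0.1, -1, 0, 0, 0, 0],
    [-0.1, -1, 0, 0, 0, 0],
    [-0.1, -1, 0, 0, 0, 0],
    [-0.1, -1, 0, 0, 0, 0],
    [-0.1, -1, 0, 0, 0, 0],
    [-0.1, -1, 0, 0, 0, 0],
  ],
)

```text
time_s: 6.6
tool_pos: [419.7, 191.0, 211.8]
eef_rot: [[1.0, 0.003, -0.001], [0.003, -1.0, -0.0], [-0.001, 0.0, -1.0]]
contact_force: [1.0, 0.1, 0.3]
width: 0.372
gripper_force: 20.0
```

>>> apply_moves(
  commands=[
    [-0.1, -1, 0, 0, 0, 0],
    [-0.1, -1, 0, 0, 0, 0],
    [-0.05, -0.3, 0, 0, 0, 0],
    [0, 0, 0.8, 0, 0, 0],
    [0, 0, 1, 0, 0, 0],
    [0, 0, 0.9, 0, 0, 0],
    [0, 0, 0.6, 0, 0, 0],
    [0, 0, 0.3, 0, 0, 0],
    [0, 0, 0, 0, 0, 0],
    [0, 0, 0, 0, 0, 0],
  ],
)

```text
time_s: 7.85
tool_pos: [414.2, 258.6, 105.7]
eef_rot: [[1.0, 0.002, 0.002], [0.002, -1.0, 0.001], [0.002, -0.001, -1.0]]
contact_force: [-0.1, -0.1, 0.0]
width: 0.37
gripper_force: 20.0
```

>>> apply_moves(
  commands=[
    [0, 0.06, 0.1, 0, 0, 0],
    [0, 0, 0.05, 0, 0, 0],
    [0, 0, 0.04, 0, 0, 0],
    [0, 0, 0, 0, 0, 0],
    [0, 0, 0, 0, 0, 0],
  ],
)

```text
time_s: 8.48
tool_pos: [413.5, 256.5, 99.0]
eef_rot: [[1.0, 0.002, 0.0], [0.002, -1.0, 0.0], [0.0, -0.0, -1.0]]
contact_force: [0.6, 1.2, -0.4]
width: 0.37
gripper_force: 20.0
```

>>> apply_moves(
  commands=[
    [0, 0, 0.03, 0, 0, 0],
    [0, 0, 0, 0, 0, 0],
  ],
)

```text
time_s: 8.72
tool_pos: [413.4, 256.4, 97.9]
eef_rot: [[1.0, 0.003, -0.0], [0.003, -1.0, -0.0], [-0.0, 0.0, -1.0]]
contact_force: [0.5, -0.2, -0.0]
width: 0.368
gripper_force: 20.0
```

>>> apply_moves(
  commands=[
    [0, 0, 0, 0, 0, 0],
    [0, 0, 0, 0, 0, 0],
    [0, 0, 0, 0, 0, 0],
    [0, 0, 0, 0, 0, 0],
    [0, 0, -0.5, 0, 0, 0],
    [0, 0, -1, 0, 0, 0],
    [0, 0, -1, 0, 0, 0],
    [0.4, 1, -1, 0, 0, 0],
    [0.4, 1, -0.5, 0, 0, 0],
    [0.4, 1, 0, 0, 0, 0],
  ],
  gripper=80,
)

```text
time_s: 9.98
tool_pos: [451.2, 166.0, 221.4]
eef_rot: [[1.0, 0.003, 0.005], [0.003, -1.0, 0.001], [0.005, -0.001, -1.0]]
contact_force: [0.4, -0.1, -0.5]
width: 0.858
gripper_force: 0.0
```

```bash
cat >> h.py <<'E'
from scipy.optimize import least_squares
def rim(W,c,zlo,zhi,r,rad=70):
    """fit circle of radius r to points within rad of world xy c, height zlo..zhi"""
    w=W.reshape(-1,3); w=w[np.isfinite(w[:,2])]
    p=w[(w[:,2]>zlo)&(w[:,2]<zhi)&(np.hypot(w[:,0]-c[0],w[:,1]-c[1])<rad)]
    if len(p)<20: return None,len(p)
    s=least_squares(lambda q:np.hypot(p[:,0]-q[0],p[:,1]-q[1])-r,np.median(p[:,:2],0),loss='soft_l1')
    return s.x.round(1),len(p),np.median(p[:,2]).round(1),np.abs(s.fun).mean().round(1)
def cups(L,tag,cam='top'):
    d=cap(cam); save(d,tag+'.png',sc=1.4); W=world(d)
    for n,c,a,b,r in L: print(n,*rim(W,c,a,b,r))
E
python3 - <<'E'
from h import *
cups([('smallS3',(414,256),112,124,16.5),('n1med',(454,-98),79,90,24.5),('n1L',(454,-98),50,58,32.5),('n2m',(543,-218),79,90,24.5),('n2L',(542,-218),50,58,32.5),('sl',(635,-65),99,109,16.5)],'t1')
E
```

```text
smallS3 None 0
n1med [453.9 -98.5] 128 84.2 0.8
n1L [455.2 -98.4] 164 54.8 1.3
n2m [ 543.4 -218.3] 143 84.0 0.9
n2L [ 542.2 -217.8] 160 54.4 2.6
sl [634.7 -65.6] 95 104.4 0.8
```

View pics/t1.png

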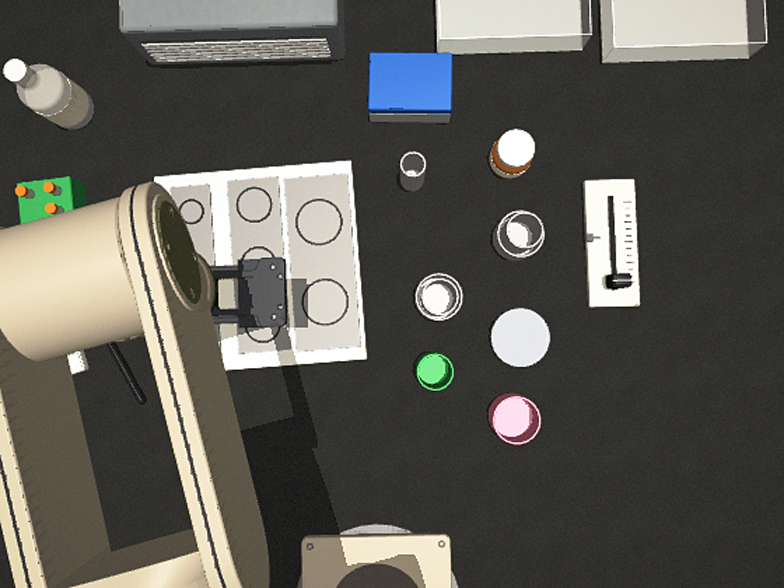

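Small cup gone from the nest; nest 1 now large+medium at (439,297), the others unchanged.

>>> apply_moves(
  commands=[
    [0, 0.98, 0, 0, 0, 0],
    [0, 0.98, 0, 0, 0, 0],
    [0, 0.98, 0, 0, 0, 0],
    [0, 0.98, 0, 0, 0, 0],
    [0.1, 0.98, 0, 0, 0, 0],
    [0, 0.98, 0, 0, 0, 0],
    [0, 0.98, 0, 0, 0, 0],
    [0, 0.98, 0, 0, 0, 0],
    [0, 0.98, 0, 0, 0, 0],
    [0, 0, 0, 0, 0, 0],
  ],
  gripper=93,
)

```text
time_s: 11.28
tool_pos: [453.4, -99.4, 218.9]
eef_rot: [[1.0, -0.0, 0.001], [-0.0, -1.0, -0.001], [0.001, 0.001, -1.0]]
contact_force: [0.1, 0.4, -0.0]
width: 1.0
gripper_force: 0.0
```

>>> apply_moves(
  commands=[
    [0, 0, 1, 0, 0, 0],
    [0, 0, 1, 0, 0, 0],
    [0, 0, 1, 0, 0, 0],
    [0, 0, 1, 0, 0, 0],
    [0, 0, 0.8, 0, 0, 0],
    [0, 0, 0.4, 0, 0, 0],
    [0, 0, 0, 0, 0, 0],
    [0, 0, 0, 0, 0, 0],
  ],
)

```text
time_s: 12.28
tool_pos: [454.2, -98.1, 63.3]
eef_rot: [[1.0, 0.003, 0.002], [0.003, -1.0, -0.0], [0.002, 0.0, -1.0]]
contact_force: [0.4, 0.1, 0.9]
width: 1.0
gripper_force: 0.0
```

>>> apply_moves(
  commands=[
    [0, 0, 0, 0, 0, 0],
    [0, 0, 0, 0, 0, 0],
    [0, 0, 0, 0, 0, 0],
    [0, 0, 0, 0, 0, 0],
    [0, 0, 0, 0, 0, 0],
    [0, 0, 0, 0, 0, 0],
    [0, 0, 0, 0, 0, 0],
    [0, 0, 0, 0, 0, 0],
  ],
  gripper=42,
)

```text
time_s: 13.28
tool_pos: [453.4, -98.1, 62.1]
eef_rot: [[1.0, 0.002, 0.0], [0.002, -1.0, -0.0], [0.0, 0.0, -1.0]]
contact_force: [-0.1, -0.1, 1.0]
width: 0.565
gripper_force: 19.9
```

>>> apply_moves(
  commands=[
    [0, 0, -0.2, 0, 0, 0],
    [0, 0, -0.4, 0, 0, 0],
    [0, 0, -0.7, 0, 0, 0],
    [0, 0, -1, 0, 0, 0],
    [0, 0, -1, 0, 0, 0],
    [0, -0.5, -1, 0, 0, 0],
    [0, -1, -0.5, 0, 0, 0],
    [0, -1, 0, 0, 0, 0],
    [0, -1, 0, 0, 0, 0],
  ],
)

```text
time_s: 14.4
tool_pos: [453.3, 7.8, 207.4]
eef_rot: [[1.0, 0.002, 0.002], [0.002, -1.0, -0.0], [0.002, 0.0, -1.0]]
contact_force: [-0.2, -0.4, -1.0]
width: 0.562
gripper_force: 19.9
```

>>> apply_moves(
  commands=[
    [-0.2, -1, 0, 0, 0, 0],
    [-0.2, -1, 0, 0, 0, 0],
    [-0.2, -1, 0, 0, 0, 0],
    [-0.2, -1, 0, 0, 0, 0],
    [-0.2, -0.8, 0, 0, 0, 0],
    [0, -0.35, 0.6, 0, 0, 0],
    [0, 0, 1, 0, 0, 0],
    [0, 0, 1, 0, 0, 0],
    [0, 0, 0.9, 0, 0, 0],
    [0, 0, 0.6, 0, 0, 0],
  ],
)

```text
time_s: 15.65
tool_pos: [421.5, 160.5, 80.5]
eef_rot: [[1.0, 0.002, -0.003], [0.002, -1.0, -0.001], [-0.003, 0.001, -1.0]]
contact_force: [-0.3, -0.0, -1.1]
width: 0.563
gripper_force: 19.9
```

>>> apply_moves(
  commands=[
    [0, 0, 0.25, 0, 0, 0],
    [0, 0, 0, 0, 0, 0],
    [0, 0, 0, 0, 0, 0],
  ],
)

```text
time_s: 16.02
tool_pos: [423.4, 161.4, 76.4]
eef_rot: [[1.0, 0.002, 0.001], [0.002, -1.0, 0.0], [0.001, -0.0, -1.0]]
contact_force: [0.1, -0.6, -0.1]
width: 0.563
gripper_force: 19.9
```

>>> apply_moves(
  commands=[
    [0, 0, 0.1, 0, 0, 0],
    [0, 0, 0.05, 0, 0, 0],
    [0, 0, 0, 0, 0, 0],
    [0, 0, 0, 0, 0, 0],
  ],
)

```text
time_s: 16.52
tool_pos: [422.7, 161.4, 71.1]
eef_rot: [[1.0, 0.003, 0.0], [0.003, -1.0, 0.0], [0.0, -0.0, -1.0]]
contact_force: [-1.3, 0.1, -0.4]
width: 0.566
gripper_force: 19.9
```

>>> apply_moves(
  commands=[
    [0, 0, 0, 0, 0, 0],
    [0, 0, 0, 0, 0, 0],
    [0, 0, 0, 0, 0, 0],
    [0, 0, 0, 0, 0, 0],
    [0, 0, -0.5, 0, 0, 0],
    [0, 0, -1, 0, 0, 0],
    [0, 0, -1, 0, 0, 0],
    [0.9, 1, -1, 0, 0, 0],
    [0.9, 1, -1, 0, 0, 0],
    [0.9, 1, 0, 0, 0, 0],
  ],
  gripper=85,
)

```text
time_s: 17.77
tool_pos: [506.8, 70.8, 210.9]
eef_rot: [[1.0, 0.003, 0.007], [0.003, -1.0, 0.0], [0.007, -0.0, -1.0]]
contact_force: [0.1, -0.1, -0.4]
width: 0.918
gripper_force: 0.0
```

>>> apply_moves(
  commands=[
    [0.92, 1, 0, 0, 0, 0],
    [0.92, 1, 0, 0, 0, 0],
    [0.92, 1, 0, 0, 0, 0],
    [0.92, 1, 0, 0, 0, 0],
    [0.9, 0.6, 0, 0, 0, 0],
    [0, 0, 0, 0, 0, 0],
  ],
)

```text
time_s: 18.52
tool_pos: [642.6, -67.6, 206.4]
eef_rot: [[1.0, 0.001, 0.0], [0.001, -1.0, -0.0], [0.0, 0.0, -1.0]]
contact_force: [0.1, 0.6, -0.7]
width: 0.913
gripper_force: 0.0
```

>>> apply_moves(
  commands=[
    [-0.26, -0.07, 0.5, 0, 0, 0],
    [0, 0, 1, 0, 0, 0],
    [0, 0, 1, 0, 0, 0],
    [0, 0, 1, 0, 0, 0],
    [0, 0, 0.6, 0, 0, 0],
    [0, 0, 0.1, 0, 0, 0],
    [0, 0, 0, 0, 0, 0],
    [0, 0, 0, 0, 0, 0],
  ],
)

```text
time_s: 19.52
tool_pos: [634.9, -64.2, 81.7]
eef_rot: [[1.0, 0.002, 0.002], [0.002, -1.0, -0.0], [0.002, 0.0, -1.0]]
contact_force: [0.0, -0.1, 0.1]
width: 0.915
gripper_force: 0.0
```

>>> apply_moves(
  commands=[
    [0, 0, 0, 0, 0, 0],
    [0, 0, 0, 0, 0, 0],
    [0, 0, 0, 0, 0, 0],
    [0, 0, 0, 0, 0, 0],
    [0, 0, 0, 0, 0, 0],
    [0, 0, 0, 0, 0, 0],
    [0, 0, 0, 0, 0, 0],
    [0, 0, 0, 0, 0, 0],
    [0, 0, 0, 0, 0, 0],
  ],
  gripper=25,
)

```text
time_s: 20.65
tool_pos: [633.8, -64.0, 80.0]
eef_rot: [[1.0, 0.003, -0.0], [0.003, -1.0, 0.0], [-0.0, -0.0, -1.0]]
contact_force: [-0.3, -0.2, -0.4]
width: 0.371
gripper_force: 19.9
```

>>> apply_moves(
  commands=[
    [0, 0, -0.3, 0, 0, 0],
    [0, 0, -0.7, 0, 0, 0],
    [0, 0, -1, 0, 0, 0],
    [0, 0, -1, 0, 0, 0],
    [0, 0, -1, 0, 0, 0],
    [-0.1, -1, -0.3, 0, 0, 0],
    [-0.1, -1, 0, 0, 0, 0],
    [-0.1, -1, 0, 0, 0, 0],
    [-0.1, -1, 0, 0, 0, 0],
    [-0.1, -1, 0, 0, 0, 0],
  ],
)

```text
time_s: 21.9
tool_pos: [618.8, 86.9, 211.4]
eef_rot: [[1.0, 0.002, 0.002], [0.002, -1.0, 0.0], [0.002, -0.0, -1.0]]
contact_force: [-0.3, -0.2, -1.3]
width: 0.375
gripper_force: 19.9
```

>>> apply_moves(
  commands=[
    [-0.13, -1, 0, 0, 0, 0],
    [-0.13, -1, 0, 0, 0, 0],
    [-0.13, -1, 0, 0, 0, 0],
    [-0.13, -1, 0, 0, 0, 0],
    [-0.13, -1, 0, 0, 0, 0],
    [-0.13, -1, 0, 0, 0, 0],
    [0, 0, 0.8, 0, 0, 0],
    [0, 0, 1, 0, 0, 0],
    [0, 0, 1, 0, 0, 0],
    [0, 0, 0.6, 0, 0, 0],
  ],
)

```text
time_s: 23.15
tool_pos: [594.5, 265.9, 106.9]
eef_rot: [[1.0, 0.003, -0.0], [0.003, -1.0, -0.0], [-0.0, 0.0, -1.0]]
contact_force: [-0.3, -0.3, -1.0]
width: 0.374
gripper_force: 19.9
```

>>> apply_moves(
  commands=[
    [0, 0, 0.3, 0, 0, 0],
    [0, 0, 0, 0, 0, 0],
    [0, 0, 0, 0, 0, 0],
  ],
)

```text
time_s: 23.52
tool_pos: [595.5, 266.2, 99.6]
eef_rot: [[1.0, 0.002, 0.002], [0.002, -1.0, 0.001], [0.002, -0.001, -1.0]]
contact_force: [0.3, -0.1, -1.2]
width: 0.376
gripper_force: 19.9
```

>>> apply_moves(
  commands=[
    [0, 0, 0.13, 0, 0, 0],
    [0, 0, 0.06, 0, 0, 0],
    [0, 0, 0, 0, 0, 0],
    [0, 0, 0, 0, 0, 0],
  ],
)

```text
time_s: 24.02
tool_pos: [594.6, 265.9, 92.4]
eef_rot: [[1.0, 0.002, -0.0], [0.002, -1.0, -0.0], [-0.0, 0.0, -1.0]]
contact_force: [0.2, 0.3, -0.3]
width: 0.376
gripper_force: 19.9
```

>>> apply_moves(
  commands=[
    [0, 0, 0, 0, 0, 0],
    [0, 0, 0, 0, 0, 0],
    [0, 0, 0, 0, 0, 0],
    [0, 0, 0, 0, 0, 0],
    [0, 0, -0.5, 0, 0, 0],
    [0, 0, -1, 0, 0, 0],
    [0, 0, -1, 0, 0, 0],
    [0, 1, -1, 0, 0, 0],
    [0, 1, -0.5, 0, 0, 0],
    [0, 1, 0, 0, 0, 0],
  ],
  gripper=80,
)

```text
time_s: 25.28
tool_pos: [596.2, 175.4, 216.2]
eef_rot: [[1.0, 0.003, 0.005], [0.003, -1.0, 0.001], [0.005, -0.001, -1.0]]
contact_force: [1.1, 1.3, -0.1]
width: 0.857
gripper_force: 0.0
```

>>> apply_moves(
  commands=[
    [-0.12, 1, 0, 0, 0, 0],
    [-0.12, 1, 0, 0, 0, 0],
    [-0.12, 1, 0, 0, 0, 0],
    [-0.12, 1, 0, 0, 0, 0],
    [-0.12, 1, 0, 0, 0, 0],
    [-0.12, 1, 0, 0, 0, 0],
    [-0.12, 1, 0, 0, 0, 0],
    [-0.12, 1, 0, 0, 0, 0],
  ],
  gripper=93,
)

```text
time_s: 26.28
tool_pos: [566.8, -65.2, 213.8]
eef_rot: [[1.0, 0.003, 0.002], [0.003, -1.0, -0.0], [0.002, 0.0, -1.0]]
contact_force: [0.9, -0.5, 0.7]
width: 0.999
gripper_force: 0.0
```

```bash
python3 - <<'E'
from h import *
cups([('smallS3',(414,256),112,124,16.5),('smallS1',(595,266),112,124,16.5),('M3',(423,161),89,100,24.5),('n1L',(454,-98),50,58,32.5),('n2m',(543,-218),79,90,24.5),('n2L',(542,-218),50,58,32.5)],'t2')
E
```

```text
smallS3 [414.6 256.6] 108 116.9 0.9
smallS1 [596.  263.7] 109 116.8 0.9
M3 [423.8 159. ] 128 92.7 0.8
n1L [ 455.4 -100.3] 109 54.5 0.9
n2m [ 543.2 -218.2] 148 84.3 0.9
n2L [ 542.2 -217.3] 114 54.1 2.7
```

>>> apply_moves(
  commands=[
    [-0.13, 0.85, 0, 0, 0, 0],
    [-0.13, 0.85, 0, 0, 0, 0],
    [-0.13, 0.85, 0, 0, 0, 0],
    [-0.13, 0.85, 0, 0, 0, 0],
    [-0.13, 0.85, 0, 0, 0, 0],
    [-0.13, 0.85, 0, 0, 0, 0],
    [0, 0, 1, 0, 0, 0],
    [0, 0, 1, 0, 0, 0],
    [0, 0, 1, 0, 0, 0],
  ],
)

```text
time_s: 27.45
tool_pos: [544.1, -217.5, 122.9]
eef_rot: [[1.0, 0.002, 0.002], [0.002, -1.0, -0.001], [0.002, 0.001, -1.0]]
contact_force: [-0.2, -0.0, 0.5]
width: 0.997
gripper_force: 0.0
```

>>> apply_moves(
  commands=[
    [0, 0, 1, 0, 0, 0],
    [0, 0, 0.7, 0, 0, 0],
    [0, 0, 0.3, 0, 0, 0],
    [0, 0, 0, 0, 0, 0],
    [0, 0, 0, 0, 0, 0],
  ],
)

```text
time_s: 28.08
tool_pos: [544.6, -217.7, 63.9]
eef_rot: [[1.0, 0.003, 0.002], [0.003, -1.0, -0.001], [0.002, 0.001, -1.0]]
contact_force: [0.1, -0.4, -0.7]
width: 1.001
gripper_force: 0.0
```

Target M1 (603, 172).

>>> apply_moves(
  commands=[
    [0, 0, 0, 0, 0, 0],
    [0, 0, 0, 0, 0, 0],
    [0, 0, 0, 0, 0, 0],
    [0, 0, 0, 0, 0, 0],
    [0, 0, 0, 0, 0, 0],
    [0, 0, 0, 0, 0, 0],
    [0, 0, 0, 0, 0, 0],
    [0, 0, 0, 0, 0, 0],
  ],
  gripper=42,
)

```text
time_s: 29.08
tool_pos: [543.6, -217.3, 62.3]
eef_rot: [[1.0, 0.002, 0.0], [0.002, -1.0, -0.0], [0.0, 0.0, -1.0]]
contact_force: [0.6, -0.3, 0.3]
width: 0.558
gripper_force: 19.9
```

>>> apply_moves(
  commands=[
    [0, 0, -0.2, 0, 0, 0],
    [0, 0, -0.4, 0, 0, 0],
    [0, 0, -0.7, 0, 0, 0],
    [0, 0, -1, 0, 0, 0],
    [0, 0, -1, 0, 0, 0],
    [0, -0.5, -1, 0, 0, 0],
    [0.1, -1, -0.5, 0, 0, 0],
    [0.1, -1, 0, 0, 0, 0],
    [0.1, -1, 0, 0, 0, 0],
    [0.1, -1, 0, 0, 0, 0],
  ],
)

```text
time_s: 30.32
tool_pos: [555.5, -81.3, 207.6]
eef_rot: [[1.0, 0.002, 0.001], [0.002, -1.0, -0.0], [0.001, 0.0, -1.0]]
contact_force: [-0.2, -0.5, -1.0]
width: 0.562
gripper_force: 19.9
```

>>> apply_moves(
  commands=[
    [0.2, -1, 0, 0, 0, 0],
    [0.2, -1, 0, 0, 0, 0],
    [0.2, -1, 0, 0, 0, 0],
    [0.2, -1, 0, 0, 0, 0],
    [0.2, -1, 0, 0, 0, 0],
    [0.2, -1, 0, 0, 0, 0],
    [0.2, -1, 0, 0, 0, 0],
    [0.2, -1, 0, 0, 0, 0],
    [0, 0, 0, 0, 0, 0],
  ],
)

```text
time_s: 31.45
tool_pos: [602.8, 159.9, 207.1]
eef_rot: [[1.0, 0.005, 0.001], [0.005, -1.0, 0.001], [0.001, -0.001, -1.0]]
contact_force: [-0.5, -1.0, -0.5]
width: 0.553
gripper_force: 19.9
```

>>> apply_moves(
  commands=[
    [0, -0.37, 0.5, 0, 0, 0],
    [0, 0, 1, 0, 0, 0],
    [0, 0, 1, 0, 0, 0],
    [0, 0, 0.9, 0, 0, 0],
    [0, 0, 0.6, 0, 0, 0],
    [0, 0, 0.3, 0, 0, 0],
    [0, 0, 0, 0, 0, 0],
    [0, 0, 0, 0, 0, 0],
    [0, 0, 0, 0, 0, 0],
  ],
)

```text
time_s: 32.58
tool_pos: [603.5, 169.2, 78.6]
eef_rot: [[1.0, 0.003, 0.002], [0.003, -1.0, 0.0], [0.002, -0.0, -1.0]]
contact_force: [0.3, -0.2, -0.3]
width: 0.554
gripper_force: 19.9
```

>>> apply_moves(
  commands=[
    [0, 0, 0.16, 0, 0, 0],
    [0, 0, 0.06, 0, 0, 0],
    [0, 0, 0, 0, 0, 0],
    [0, 0, 0, 0, 0, 0],
  ],
)

```text
time_s: 33.08
tool_pos: [602.6, 169.0, 70.6]
eef_rot: [[1.0, 0.002, -0.0], [0.002, -1.0, -0.0], [-0.0, 0.0, -1.0]]
contact_force: [0.3, 0.2, -0.6]
width: 0.558
gripper_force: 19.9
```

>>> apply_moves(
  commands=[
    [0, 0, 0, 0, 0, 0],
    [0, 0, 0, 0, 0, 0],
    [0, 0, 0, 0, 0, 0],
    [0, 0, 0, 0, 0, 0],
    [0, 0, -0.5, 0, 0, 0],
    [0, 0, -1, 0, 0, 0],
    [0, 0, -1, 0, 0, 0],
    [0, 1, -1, 0, 0, 0],
    [-0.5, 1, -0.5, 0, 0, 0],
    [-0.5, 1, 0, 0, 0, 0],
  ],
  gripper=85,
)

```text
time_s: 34.33
tool_pos: [574.0, 78.2, 194.3]
eef_rot: [[1.0, 0.003, 0.005], [0.003, -1.0, 0.0], [0.005, -0.0, -1.0]]
contact_force: [1.0, 0.2, 0.0]
width: 0.914
gripper_force: 0.0
```

>>> apply_moves(
  commands=[
    [-0.8, 1, 0, 0, 0, 0],
    [-0.8, 1, 0, 0, 0, 0],
    [-0.8, 1, 0, 0, 0, 0],
    [-0.8, 1, 0, 0, 0, 0],
    [0, 0, 0, 0, 0, 0],
  ],
  gripper=93,
)

```text
time_s: 34.95
tool_pos: [476.5, -42.9, 192.1]
eef_rot: [[1.0, -0.0, 0.002], [-0.0, -1.0, -0.001], [0.002, 0.001, -1.0]]
contact_force: [0.9, 0.4, 0.1]
width: 0.997
gripper_force: 0.0
```

```bash
python3 - <<'E'
from h import *
cups([('M1',(603,172),89,100,24.5),('M3',(423,161),89,100,24.5),('n1L',(454,-98),50,58,32.5),('n2L',(542,-218),50,58,32.5)],'t3')
E
```

```text
M1 [602.3 167.1] 140 92.9 0.8
M3 [423.7 159. ] 133 92.6 0.8
n1L [402.4 -69.2] 34 54.9 2.8
n2L [ 541.8 -217.5] 172 54.5 0.9
```

View pics/t3.png

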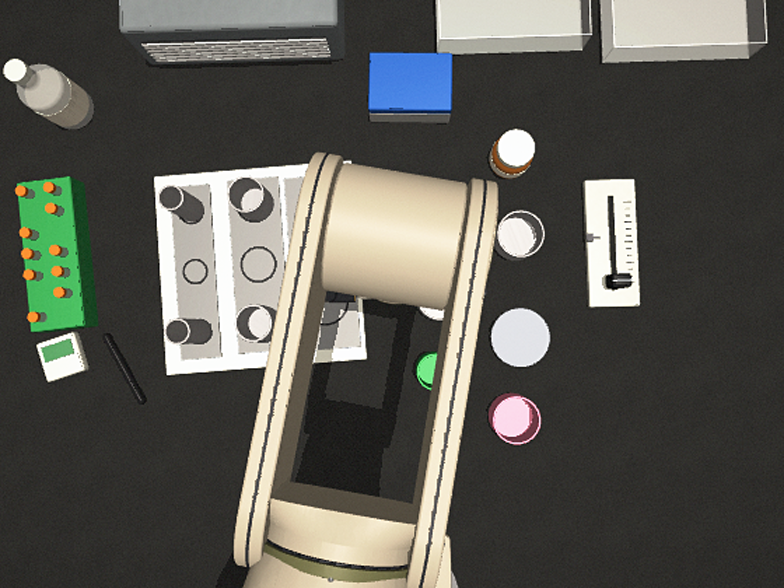

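Nest-1 large is only hidden behind the arm (white sliver at (430,312)); cups M1, M3, S1, S3 stand in their rows. Check it with the scene camera.

```bash
python3 - <<'E'
from h import *
cups([('n1L',(455,-100),51,58,32.5,),('n2L',(542,-218),51,58,32.5)],'s3','scene')
E
```

```text
n1L [ 454.4 -102.1] 189 54.0 0.8
n2L [ 541.4 -219.3] 232 54.1 0.8
```

>>> apply_moves(
  commands=[
    [-0.35, 0.97, 0, 0, 0, 0],
    [-0.35, 0.97, 0, 0, 0, 0],
    [0, 0, 1, 0, 0, 0],
    [0, 0, 1, 0, 0, 0],
    [0, 0, 0.8, 0, 0, 0],
    [0, 0, 0, 0, 0, 0],
    [0, 0, 0, 0, 0, 0],
  ],
)

```text
time_s: 35.92
tool_pos: [457.4, -99.3, 108.0]
eef_rot: [[1.0, 0.003, 0.001], [0.003, -1.0, -0.0], [0.001, 0.0, -1.0]]
contact_force: [0.7, 0.1, 0.2]
width: 0.997
gripper_force: 0.0
```

>>> apply_moves(
  commands=[
    [0, 0, 0.8, 0, 0, 0],
    [0, 0, 0.8, 0, 0, 0],
    [0, 0, 0.7, 0, 0, 0],
    [0, 0, 0.4, 0, 0, 0],
    [0, 0, 0, 0, 0, 0],
    [0, 0, 0, 0, 0, 0],
  ],
)

```text
time_s: 36.67
tool_pos: [457.3, -99.8, 26.9]
eef_rot: [[1.0, 0.003, 0.002], [0.003, -1.0, -0.001], [0.002, 0.001, -1.0]]
contact_force: [-0.1, -0.5, 0.6]
width: 1.003
gripper_force: 0.0
```

>>> apply_moves(
  commands=[
    [0, 0, 0, 0, 0, 0],
    [0, 0, 0, 0, 0, 0],
    [0, 0, 0, 0, 0, 0],
    [0, 0, 0, 0, 0, 0],
    [0, 0, 0, 0, 0, 0],
    [0, 0, 0, 0, 0, 0],
  ],
  gripper=58,
)

```text
time_s: 37.42
tool_pos: [456.6, -99.8, 26.1]
eef_rot: [[1.0, 0.002, 0.001], [0.002, -1.0, -0.0], [0.001, 0.0, -1.0]]
contact_force: [-0.8, -1.4, 5.6]
width: 0.737
gripper_force: 20.0
```

>>> apply_moves(
  commands=[
    [0, 0, -0.3, 0, 0, 0],
    [0, 0, -0.6, 0, 0, 0],
    [0, 0, -1, 0, 0, 0],
    [0, -0.5, -0.6, 0, 0, 0],
    [0.1, -1, 0, 0, 0, 0],
    [0.1, -1, 0, 0, 0, 0],
    [0.1, -1, 0, 0, 0, 0],
    [0.1, -1, 0, 0, 0, 0],
    [0, -1, 0, 0, 0, 0],
    [0, 0, 0, 0, 0, 0],
  ],
)

```text
time_s: 38.67
tool_pos: [467.5, 67.1, 100.7]
eef_rot: [[1.0, 0.005, -0.001], [0.005, -1.0, 0.001], [-0.001, -0.001, -1.0]]
contact_force: [0.4, -0.2, -0.5]
width: 0.737
gripper_force: 20.0
```

>>> apply_moves(
  commands=[
    [0, 0, 0.5, 0, 0, 0],
    [0, 0, 0.6, 0, 0, 0],
    [0, 0, 0.4, 0, 0, 0],
    [0, 0, 0.2, 0, 0, 0],
    [0, 0, 0.1, 0, 0, 0],
    [0, 0, 0.1, 0, 0, 0],
    [0, 0, 0, 0, 0, 0],
    [0, 0, 0, 0, 0, 0],
  ],
)

```text
time_s: 39.67
tool_pos: [468.2, 65.5, 44.1]
eef_rot: [[1.0, 0.003, 0.001], [0.003, -1.0, 0.0], [0.001, -0.0, -1.0]]
contact_force: [0.1, 0.1, -0.4]
width: 0.738
gripper_force: 20.0
```

>>> apply_moves(
  commands=[
    [0, 0, 0.08, 0, 0, 0],
    [0, 0, 0.04, 0, 0, 0],
    [0, 0, 0, 0, 0, 0],
    [0, 0, 0, 0, 0, 0],
  ],
)

```text
time_s: 40.17
tool_pos: [467.9, 65.5, 40.1]
eef_rot: [[1.0, 0.002, -0.0], [0.002, -1.0, 0.0], [-0.0, -0.0, -1.0]]
contact_force: [-0.8, 0.3, -0.9]
width: 0.733
gripper_force: 20.0
```

>>> apply_moves(
  commands=[
    [0, 0, 0, 0, 0, 0],
    [0, 0, 0, 0, 0, 0],
    [0, 0, 0, 0, 0, 0],
    [0, 0, -0.3, 0, 0, 0],
    [0, 0, -0.6, 0, 0, 0],
    [0, 0, -1, 0, 0, 0],
    [0, 0, -1, 0, 0, 0],
    [0, 0, -0.7, 0, 0, 0],
    [0, 1, 0, 0, 0, 0],
    [0, 1, 0, 0, 0, 0],
  ],
  gripper=80,
)

```text
time_s: 41.42
tool_pos: [468.6, 5.0, 149.5]
eef_rot: [[1.0, 0.004, 0.002], [0.004, -1.0, -0.0], [0.002, 0.0, -1.0]]
contact_force: [-0.2, -0.6, -0.6]
width: 0.863
gripper_force: 0.0
```

>>> apply_moves(
  commands=[
    [0.3, 1, 0, 0, 0, 0],
    [0.3, 1, 0, 0, 0, 0],
    [0.3, 1, 0, 0, 0, 0],
    [0.3, 1, 0, 0, 0, 0],
    [0.3, 1, 0, 0, 0, 0],
    [0.3, 0, 0, 0, 0, 0],
  ],
  gripper=93,
)

```text
time_s: 42.18
tool_pos: [522.8, -146.2, 148.8]
eef_rot: [[1.0, -0.0, 0.0], [-0.0, -1.0, -0.001], [0.0, 0.001, -1.0]]
contact_force: [0.5, 0.4, 0.3]
width: 0.997
gripper_force: 0.0
```

```bash
python3 - <<'E'
from h import *
L=[('L2',(468,66),63,73,32.5),('M1',(603,172),89,100,24.5),('M3',(423,161),89,100,24.5),('n2L',(542,-218),51,58,32.5)]
cups(L,'s4','scene'); cups(L,'t4')
E
```

```text
L2 [465.2  64.7] 156 65.7 1.0
M1 [601.1 165.6] 153 91.9 0.9
M3 [421.9 157.1] 118 91.5 0.9
n2L [ 541.3 -219.3] 225 54.1 0.8
L2 [466.8  66.5] 168 66.9 0.9
M1 [602.5 167.2] 141 92.5 0.9
M3 [423.8 159. ] 132 92.9 0.8
n2L None 18
```

>>> apply_moves(
  commands=[
    [0.21, 0.8, 0, 0, 0, 0],
    [0.21, 0.8, 0, 0, 0, 0],
    [0.21, 0.8, 0, 0, 0, 0],
    [0, 0, 0.7, 0, 0, 0],
    [0, 0, 0.6, 0, 0, 0],
    [0, 0, 0, 0, 0, 0],
    [0, 0, 0, 0, 0, 0],
  ],
)

```text
time_s: 43.15
tool_pos: [541.7, -216.1, 109.5]
eef_rot: [[1.0, 0.003, 0.0], [0.003, -1.0, -0.0], [0.0, 0.0, -1.0]]
contact_force: [-0.1, 0.1, 0.4]
width: 1.0
gripper_force: 0.0
```

```bash
python3 - <<'E'
from h import *
cups([('n2L',(542,-218),51,58,32.5)],'s5','scene')
E
```

```text
n2L [ 541.4 -219.4] 226 54.1 0.8
```

>>> apply_moves(
  commands=[
    [0, 0.07, 0.8, 0, 0, 0],
    [0, 0, 0.8, 0, 0, 0],
    [0, 0, 0.7, 0, 0, 0],
    [0, 0, 0.45, 0, 0, 0],
    [0, 0, 0, 0, 0, 0],
    [0, 0, 0, 0, 0, 0],
  ],
)

```text
time_s: 43.95
tool_pos: [542.3, -218.8, 27.8]
eef_rot: [[1.0, 0.003, 0.001], [0.003, -1.0, -0.001], [0.001, 0.001, -1.0]]
contact_force: [0.5, -0.4, -0.5]
width: 1.0
gripper_force: 0.0
```

>>> apply_moves(
  commands=[
    [0, 0, 0, 0, 0, 0],
    [0, 0, 0, 0, 0, 0],
    [0, 0, 0, 0, 0, 0],
    [0, 0, 0, 0, 0, 0],
    [0, 0, 0, 0, 0, 0],
    [0, 0, 0, 0, 0, 0],
  ],
  gripper=58,
)

```text
time_s: 44.7
tool_pos: [541.8, -218.6, 27.0]
eef_rot: [[1.0, 0.002, 0.001], [0.002, -1.0, -0.0], [0.001, 0.0, -1.0]]
contact_force: [0.3, 0.7, 5.4]
width: 0.74
gripper_force: 20.0
```

>>> apply_moves(
  commands=[
    [0, 0, -0.3, 0, 0, 0],
    [0, 0, -0.6, 0, 0, 0],
    [0, 0, -1, 0, 0, 0],
    [0, -0.5, -0.8, 0, 0, 0],
    [0.15, -1, 0, 0, 0, 0],
    [0.15, -1, 0, 0, 0, 0],
    [0.15, -1, 0, 0, 0, 0],
    [0.15, -1, 0, 0, 0, 0],
    [0.15, -1, 0, 0, 0, 0],
    [0.15, -1, 0, 0, 0, 0],
  ],
)

```text
time_s: 45.95
tool_pos: [568.5, -22.4, 109.0]
eef_rot: [[1.0, 0.002, 0.001], [0.002, -1.0, -0.0], [0.001, 0.0, -1.0]]
contact_force: [0.2, 0.8, -0.5]
width: 0.741
gripper_force: 20.0
```

>>> apply_moves(
  commands=[
    [0.1, -1, 0, 0, 0, 0],
    [0, -1, 0, 0, 0, 0],
    [0, -1, 0, 0, 0, 0],
    [0, -0.2, 0, 0, 0, 0],
    [0, 0, 0.5, 0, 0, 0],
    [0, 0, 0.6, 0, 0, 0],
    [0, 0, 0.5, 0, 0, 0],
    [0, 0, 0.4, 0, 0, 0],
    [0, 0, 0, 0, 0, 0],
    [0, 0, 0, 0, 0, 0],
  ],
)

```text
time_s: 47.2
tool_pos: [571.2, 72.5, 48.0]
eef_rot: [[1.0, 0.002, 0.001], [0.002, -1.0, 0.0], [0.001, -0.0, -1.0]]
contact_force: [1.3, -0.2, -0.5]
width: 0.74
gripper_force: 20.0
```

>>> apply_moves(
  commands=[
    [0, 0, 0.14, 0, 0, 0],
    [0, 0, 0.08, 0, 0, 0],
    [0, 0, 0, 0, 0, 0],
    [0, 0, 0, 0, 0, 0],
  ],
)

```text
time_s: 47.7
tool_pos: [570.9, 72.7, 41.1]
eef_rot: [[1.0, 0.002, 0.0], [0.002, -1.0, 0.0], [0.0, -0.0, -1.0]]
contact_force: [-0.4, -0.2, -0.5]
width: 0.739
gripper_force: 20.0
```

>>> apply_moves(
  commands=[
    [0, 0, 0, 0, 0, 0],
    [0, 0, 0, 0, 0, 0],
    [0, 0, 0, 0, 0, 0],
    [0, 0, -0.3, 0, 0, 0],
    [0, 0, -0.6, 0, 0, 0],
    [0, 0, -1, 0, 0, 0],
    [0, 0, -1, 0, 0, 0],
    [0, 0, -0.7, 0, 0, 0],
    [0, 1, 0, 0, 0, 0],
    [0, 1, 0, 0, 0, 0],
  ],
  gripper=80,
)

```text
time_s: 48.95
tool_pos: [571.8, 12.2, 151.5]
eef_rot: [[1.0, 0.004, 0.003], [0.004, -1.0, -0.0], [0.003, 0.0, -1.0]]
contact_force: [1.0, -0.2, 0.4]
width: 0.86
gripper_force: 0.0
```

>>> apply_moves(
  commands=[
    [-0.3, 1, 0, 0, 0, 0],
    [-0.3, 1, 0, 0, 0, 0],
    [-0.3, 1, 0, 0, 0, 0],
    [-0.3, 1, 0, 0, 0, 0],
    [-0.3, 1, 0, 0, 0, 0],
    [-0.3, 1, 0, 0, 0, 0],
    [-0.3, 1, 0, 0, 0, 0],
    [-0.3, 1, 0, 0, 0, 0],
    [-0.3, 1, 0, 0, 0, 0],
  ],
)

```text
time_s: 50.08
tool_pos: [490.7, -258.8, 150.9]
eef_rot: [[1.0, 0.002, 0.002], [0.002, -1.0, -0.001], [0.002, 0.001, -1.0]]
contact_force: [-0.0, -0.7, -1.1]
width: 0.859
gripper_force: 0.0
```

```bash
python3 - <<'E'
from h import *
L=[('L2',(468,66),63,73,32.5),('L1',(572,74),63,73,32.5),('M1',(603,172),89,100,24.5),('M3',(423,161),89,100,24.5),('S3',(414,256),112,124,16.5),('S1',(595,266),112,124,16.5)]
cups(L,'s6','scene'); cups(L,'t6')
E
```

```text
L2 [465.5  64.5] 178 65.9 2.2
L1 [569.8  71.8] 192 65.9 0.9
M1 [601.  165.6] 149 92.1 0.9
M3 [422.3 157. ] 120 91.7 0.9
S3 [413.1 254.7] 88 115.4 1.0
S1 [594.3 262.1] 117 115.8 0.9
L2 [466.8  66.3] 176 67.0 1.3
L1 [571.   73.4] 166 66.7 0.8
M1 [602.4 167.1] 148 92.9 0.9
M3 [423.7 159.1] 127 92.6 0.8
S3 [414.8 256.6] 109 116.5 0.9
S1 [596.  263.9] 108 116.5 0.8
```

View pics/t6.png

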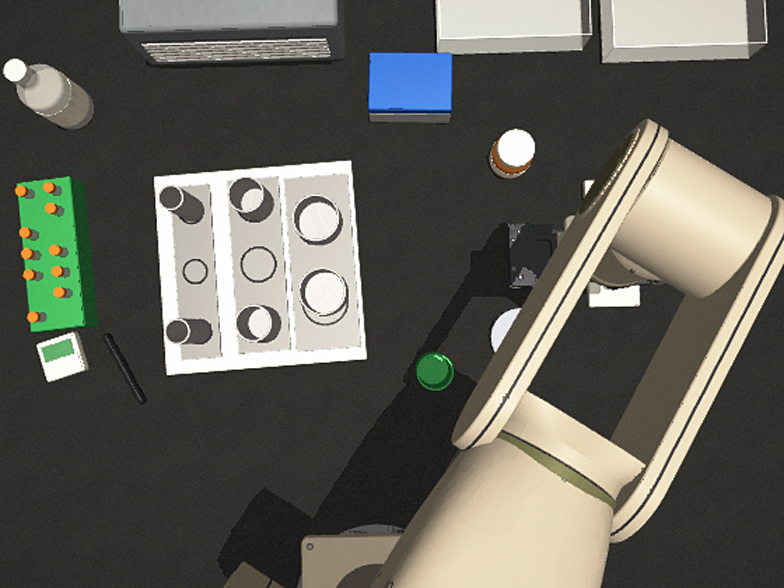

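View pics/s6.png

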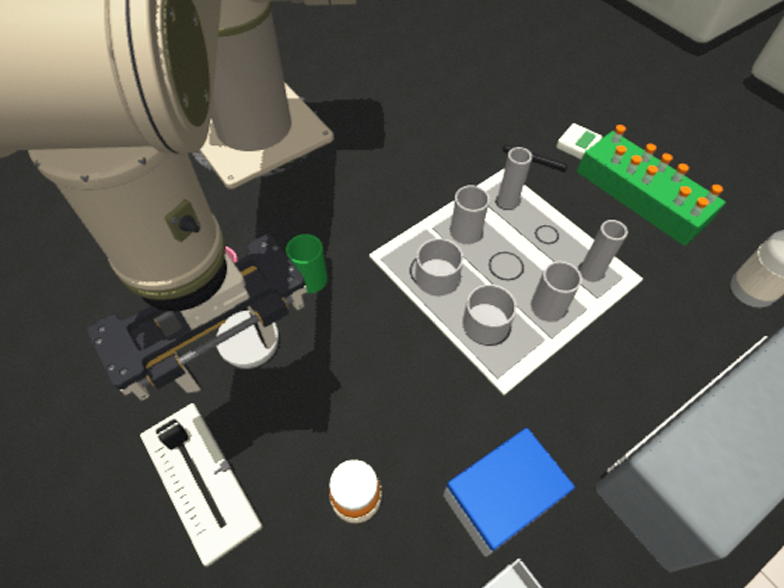

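All six cups stand on their strips (L at (317,220),(325,293); M (252,199),(260,324); S (180,200),(180,331)). Jar at (512,152) upright. Now the fader; enlarge it in the scene view.

```bash
python3 - <<'E'
from h import *
d=cap('scene'); save(d,'f1.png',(96,285,191,405),5)
W=np.load('top0.npz')['W']; d2=cap('top')
def ray(d,u,v,z):
    f=210/np.tan(np.radians(d['fovy'])/2); R=np.array(d['R']); t=np.array(d['t']); C=-R.T@t
    r=R.T@np.array([(u-d['cx'])/f,(v-d['cy'])/f,1]); return (C+r*(z-C[2])/r[2]).round(1)
P=lambda x,y:(400+x/5.714-.4,120+y/5.714-.4)
for n,x,y,z in [('line',254,461,55),('tongue',150,284,19),('TL',103,48,14),('BL',118,567,14),('TR',302,46,14),('BR',324,560,14),('trackT',205,113,14),('trackB',222,430,14)]:
    print(n,ray(d2,*P(x,y),z))
w=W.reshape(-1,3); m=(w[:,2]>48)&(w[:,2]<60)&(abs(w[:,1]+350)<40)&(abs(w[:,0]-472)<40); print('grip top',w[m].mean(0),w[m].min(0),w[m].max(0))
m=(w[:,2]>17)&(w[:,2]<24)&(abs(w[:,1]+325)<18)&(abs(w[:,0]-536)<25); print('ptr',m.sum(),w[m].mean(0),w[m].min(0),w[m].max(0))
E
```

```text
line [ 471.  -358.9   55. ]
tongue [ 538.  -335.2   19. ]
TL [ 625.5 -323.    14. ]
BL [ 436.3 -321.    14. ]
TR [ 624.3 -395.2   14. ]
BR [ 437. -395.   14.]
trackT [ 600.6 -359.    14. ]
trackB [ 484.9 -360.4   14. ]
grip top [ 472.23344569 -357.85902238   54.53714439] [ 462.02280746 -371.52154545   49.32146318] [ 482.04086024 -344.67893002   58.93837593]
ptr 54 [ 538.73310728 -329.03239162   19.52660829] [ 513.85547483 -341.98130282   17.03666333] [ 559.91900608 -320.48842071   22.73972541]
```

View pics/f1.png

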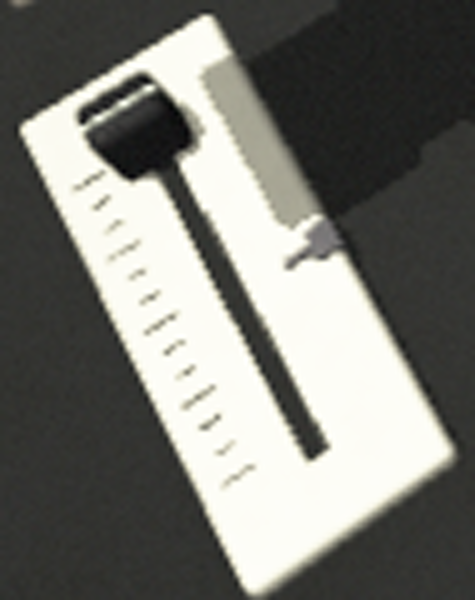

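Scene crop: fader's white line centre about (120,103), tongue of pointer about (295,260); the console is aligned with world x. Fader x≈471.5, pointer x≈538, y≈-358.5.

>>> apply_moves(
  commands=[
    [-0.2, 0.83, 0, 0, 0, 0],
    [-0.2, 0.83, 0, 0, 0, 0],
    [-0.2, 0.83, 0, 0, 0, 0],
    [0, 0.83, 0, 0, 0, 0],
    [0, 0, 0.8, 0, 0, 0],
    [0, 0, 0.8, 0, 0, 0],
    [0, 0, 0.6, 0, 0, 0],
    [0, 0, 0, 0, 0, 0],
    [0, 0, 0, 0, 0, 0],
  ],
  gripper=80,
)

```text
time_s: 51.4
tool_pos: [473.6, -357.3, 84.1]
eef_rot: [[1.0, 0.003, 0.001], [0.003, -1.0, -0.001], [0.001, 0.001, -1.0]]
contact_force: [0.3, -0.4, 0.4]
width: 0.857
gripper_force: 0.0
```

```bash
python3 - <<'E'
from h import *
def ray(d,u,v,z):
    f=210/np.tan(np.radians(d['fovy'])/2); R=np.array(d['R']); t=np.array(d['t']); C=-R.T@t
    r=R.T@np.array([(u-d['cx'])/f,(v-d['cy'])/f,1]); return (C+r*(z-C[2])/r[2]).round(1)
d=cap('scene')
for n,x,y,z in [('line',122,103,55),('tip',288,266,18),('tongmid',300,257,18),('tongue base',312,249,18)]: print(n,ray(d,96+x/5-.4,285+y/5-.4,z))
E
```

```text
line [ 470.8 -358.2   55. ]
tip [ 539.1 -340.    18. ]
tongmid [ 538.7 -335.3   18. ]
tongue base [ 538.6 -330.7   18. ]
```

>>> apply_moves(
  commands=[
    [-0.07, 0.04, 0.6, 0, 0, 0],
    [0, 0, 0.6, 0, 0, 0],
    [0, 0, 0.5, 0, 0, 0],
    [0, 0, 0, 0, 0, 0],
    [0, 0, 0, 0, 0, 0],
  ],
)

```text
time_s: 52.08
tool_pos: [470.9, -358.5, 32.1]
eef_rot: [[1.0, 0.002, 0.0], [0.002, -1.0, -0.0], [0.0, 0.0, -1.0]]
contact_force: [-0.1, 0.1, 0.3]
width: 0.857
gripper_force: 0.0
```

>>> apply_moves(
  commands=[
    [0, 0, 0, 0, 0, 0],
    [0, 0, 0, 0, 0, 0],
    [0, 0, 0, 0, 0, 0],
    [0, 0, 0, 0, 0, 0],
    [0, 0, 0, 0, 0, 0],
    [0, 0, 0, 0, 0, 0],
    [0, 0, 0, 0, 0, 0],
    [0, 0, 0, 0, 0, 0],
  ],
  gripper=18,
  grip_force=20,
)

```text
time_s: 53.08
tool_pos: [470.8, -360.3, 32.3]
eef_rot: [[1.0, 0.002, 0.001], [0.002, -1.0, -0.003], [0.001, 0.003, -1.0]]
contact_force: [0.1, -8.3, -4.8]
width: 0.299
gripper_force: 20.0
```

>>> apply_moves(
  commands=[
    [0.1, 0.06, 0, 0, 0, 0],
    [0.3, 0, 0, 0, 0, 0],
    [0.4, 0, 0, 0, 0, 0],
    [0.4, 0, 0, 0, 0, 0],
    [0.4, 0, 0, 0, 0, 0],
    [0.3, 0, 0, 0, 0, 0],
    [0.2, 0, 0, 0, 0, 0],
    [0.1, 0, 0, 0, 0, 0],
    [0.05, 0, 0, 0, 0, 0],
    [0, 0, 0, 0, 0, 0],
  ],
)

```text
time_s: 54.32
tool_pos: [538.5, -360.2, 32.2]
eef_rot: [[1.0, 0.002, 0.001], [0.002, -1.0, -0.0], [0.001, 0.0, -1.0]]
contact_force: [0.9, -3.8, 2.2]
width: 0.302
gripper_force: 20.0
```

>>> apply_moves(
  commands=[
    [0, 0, 0, 0, 0, 0],
    [0, 0, 0, 0, 0, 0],
    [0, 0, 0, 0, 0, 0],
    [0, 0, 0, 0, 0, 0],
  ],
  gripper=80,
)

```text
time_s: 54.82
tool_pos: [538.2, -359.8, 31.9]
eef_rot: [[1.0, 0.003, -0.0], [0.003, -1.0, 0.0], [-0.0, -0.0, -1.0]]
contact_force: [0.5, -0.4, 0.3]
width: 0.677
gripper_force: 0.0
```

>>> apply_moves(
  commands=[
    [0, 0, -0.5, 0, 0, 0],
    [0, 0, -0.7, 0, 0, 0],
    [0, 0, -1, 0, 0, 0],
    [0, 0, -1, 0, 0, 0],
    [-1, 0, -1, 0, 0, 0],
    [-1, -1, -1, 0, 0, 0],
    [-1, -1, 0, 0, 0, 0],
    [0, -1, 0, 0, 0, 0],
    [0, -1, 0, 0, 0, 0],
    [0, -1, 0, 0, 0, 0],
  ],
)

```text
time_s: 56.08
tool_pos: [448.3, -209.7, 190.4]
eef_rot: [[1.0, 0.002, 0.003], [0.002, -1.0, -0.002], [0.003, 0.002, -1.0]]
contact_force: [-0.5, -0.1, -0.2]
width: 0.86
gripper_force: 0.0
```

```bash
python3 - <<'E'
from h import *
for n in('top','scene'):
    d=cap(n); save(d,'g_'+n+'.png',(400,120,470,225) if n=='top' else (96,285,191,405),5)
    w=world(d).reshape(-1,3)
    m=(w[:,2]>50)&(w[:,2]<59)&(abs(w[:,1]+358)<25)&(abs(w[:,0]-537)<40); print(n,m.sum(),w[m].mean(0),w[m].min(0),w[m].max(0))
E
```

```text
<stdin>:5: RuntimeWarning: Mean of empty slice.
  ret = um.true_divide(
Traceback (most recent call last):
ValueError: zero-size array to reduction operation minimum which has no identity
```

View pics/g_top.png

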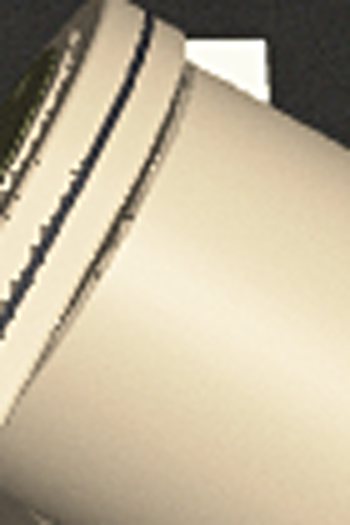

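The arm covers the console in the top view; move it aside.

>>> apply_moves(
  commands=[
    [0, -1, 0, 0, 0, 0],
    [0, -1, 0, 0, 0, 0],
    [0, -1, 0, 0, 0, 0],
    [0, -1, 0, 0, 0, 0],
    [0, -1, 0, 0, 0, 0],
    [0, -1, 0, 0, 0, 0],
    [0, -1, 0, 0, 0, 0],
  ],
)

```text
time_s: 57.0
tool_pos: [448.0, 0.5, 190.1]
eef_rot: [[1.0, 0.002, 0.003], [0.002, -1.0, -0.0], [0.003, 0.0, -1.0]]
contact_force: [0.1, -0.2, -0.9]
width: 0.859
gripper_force: 0.0
```

```bash
python3 - <<'E'
from h import *
o=np.zeros((600,800,3),np.uint8)
for n in('top','scene'):
    d=cap(n); save(d,'z.png',(400,120,470,225) if n=='top' else (96,285,176,405),5)
    i=cv2.imread('pics/z.png'); x=0 if n=='top' else 400; o[:i.shape[0],x:x+i.shape[1]]=i
    w=world(d).reshape(-1,3)
    m=(w[:,2]>50)&(w[:,2]<59)&(abs(w[:,1]+358)<25)&(abs(w[:,0]-537)<40); print(n,m.sum(),w[m].mean(0),w[m].min(0),w[m].max(0))
    w[:,2]; m=(w[:,2]>17.5)&(w[:,2]<24)&(abs(w[:,1]+330)<7)&(abs(w[:,0]-538)<25); print('ptr',m.sum(),w[m].mean(0) if m.sum() else 0)
cv2.imwrite('pics/g2.png',o)
E
```

```text
top 138 [ 539.19267329 -357.99162243   54.64157768] [ 529.81774852 -372.60862484   50.02744994] [ 549.87250419 -344.52382864   58.98866692]
ptr 31 [ 538.41213809 -328.78586161   19.75905832]
scene 211 [ 540.1096925  -359.99006277   54.42448067] [ 529.62041198 -373.97138768   50.013501  ] [ 549.4984085  -346.34463829   57.51690999]
ptr 43 [ 536.9380667  -328.36880197   19.92723407]
```

View pics/g2.png

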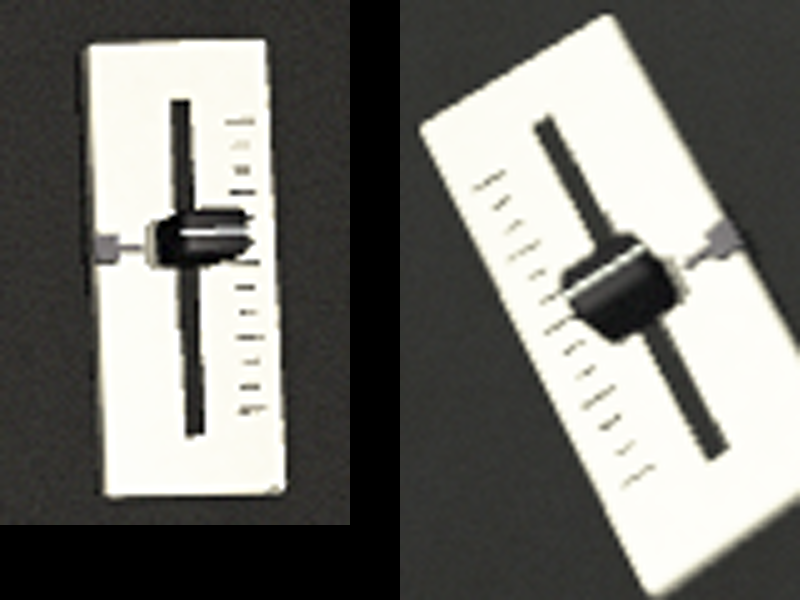

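```bash
python3 - <<'E'
from h import *
def ray(d,u,v,z):
    f=210/np.tan(np.radians(d['fovy'])/2); R=np.array(d['R']); t=np.array(d['t']); C=-R.T@t
    r=R.T@np.array([(u-d['cx'])/f,(v-d['cy'])/f,1]); return (C+r*(z-C[2])/r[2]).round(1)
t=cap('top');s=cap('scene')
for n,d,o,x,y,z in [('topline',t,(400,120),215,233,55),('toptong',t,(400,120),130,247,18),('scline',s,(96,285),205,273,55),('sctong',s,(96,285),293,263,18)]:
    print(n,ray(d,o[0]+x/5-.4,o[1]+y/5-.4,z))
# sub-pixel: white line rows and tongue rows in top image
g=t['pixels'].mean(2)
print(g[162:172,437:448:3].T.round()); print(g[164:174,424:429].T.round())
E
```

```text
topline [ 539.1 -358.9   55. ]
toptong [ 538.8 -335.    18. ]
scline [ 539.8 -359.4   55. ]
sctong [ 539.1 -338.1   18. ]
[[ 34.  52.  54.  67. 255.  54.  57.  62.  43.   8.]
 [ 21.  61.  58.  67. 255.  65.  84.  84.  39.  15.]
 [ 20.  49.  53. 125. 215.  57.  69.  69.  33.   4.]
 [ 21.  48.  46. 119. 198.  48.  62.  54.  22.   9.]]
[[250. 251. 253. 254. 248. 118. 195. 255. 254. 253.]
 [250. 250. 251. 253. 244. 111. 191. 255. 253. 251.]
 [250. 250. 251. 253. 242. 114. 188. 254. 252. 250.]
 [250. 250. 252. 253. 243. 109. 186. 254. 252. 250.]
 [252. 254. 255. 255. 246. 163. 189. 255. 254. 252.]]
```

Fader 539.3 vs pointer 539.0: level. Final check of cups (a late knock of a large is possible), then hand in.

```bash
python3 - <<'E'
from h import *
L=[('L2',(468,66),63,73,32.5),('L1',(572,74),63,73,32.5),('M1',(603,172),89,100,24.5),('M3',(423,161),89,100,24.5),('S3',(414,256),112,124,16.5),('S1',(595,266),112,124,16.5),('jar',(661,-212),70,80,20)]
cups(L,'s7','scene')
E
```

```text
L2 [465.4  64.6] 178 65.9 2.2
L1 [569.9  71.7] 200 66.0 0.9
M1 [600.8 165.7] 147 92.0 0.9
M3 [422.1 157. ] 121 91.8 0.9
S3 [412.9 254.9] 86 115.0 1.0
S1 [594.3 262. ] 111 115.7 0.9
jar [ 660.9 -213.5] 922 75.5 5.3
```

View pics/s7.png

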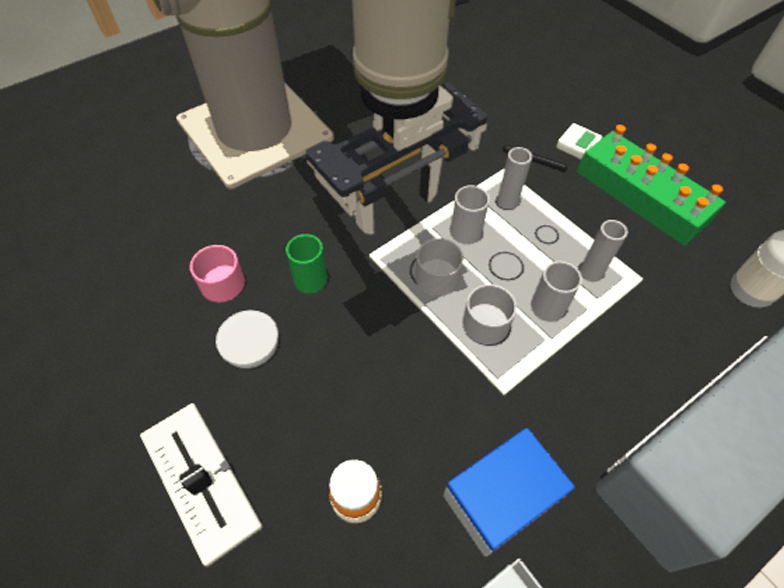

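All cups stand in their rows (e.g. L at (440,265),(490,313)), the fader grip (196,478) is level with the pointer (222,466), and the jar is upright.

```bash
python3 -c "
from cell import ctrl
print(ctrl.sign_off())"
```

```text
the job is handed in; nothing more can be done
None
```

The job is handed in: all six cups that were present (two large, two medium, two small) stand upright on their own strips. After that I slid the fader to within about 0.5 mm of the pointer by camera measurement. The jar is still upright, and the run took about 57 s.

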